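# Pack the finger-prick blood-film kit tray for the ward round

## Robot

A 7-joint arm with a two-finger parallel gripper is mounted at the origin on a cart in front of the work surface, level with it; the furniture and walls round the work are solid. World frame = base frame: x ahead of the robot, y to its left, z up, the work surface at z = 0. Lengths are in m, angles in degrees, forces in N, time in s.
With the tool pointing down it reaches from about 0.425 to 0.875 m from the base axis. Payload 4.7 kg.
Tool frame: the origin (TCP) lies at the very end of the fingers, on their centre line; the grasp point (between the pads) lies 19 mm behind it (arm.grip_depth is the distance from the TCP to the grasp point, in m); z points along the fingers, y is the line along which they close (so a half turn about z gives the same grasp; the last joint's range is limited). The gripper opens to 85 mm and grips with 20 to 120 N. Pads are 22 mm wide; open, the fingers measure 114 mm over their backs; the gripper's body (76 mm by 85 mm) begins 54 mm behind the grasp point. The pads swing forward as they close: fully open they stand 13 mm farther back than shut.
Start: joints at [66.068, 18.392, -4.016, 83.108, 1.295, 78.541, -3.26], TCP at [0.272, -0.59, 0.208] pointing down, gripper open.
Joint ranges: [-163.93, 163.93], [-17.29, 119.83], [-79.2, 71.16], [3.27, 140.29], [-89.18, 269.18], [5.43, 117.66], [-154.24, 154.24]. Speed limits (degrees/s): [147.25, 147.25, 180, 180, 180, 180, 180].

## Interface

Orientations are given as [roll, pitch, yaw] about the fixed x, y, z axes, in that order (R = Rz(yaw) Ry(pitch) Rx(roll)).
In Python, from station import arm gives the robot as it stands.
- The arm moves only by the tool move_arm, never from a script. Its argument "increments" is a list of rows, each an object with "claw": the closure, from -1 (fully open) to 1 (shut); "linear": the shift along the tool's x, y, z in cm, a list of three; "twist": the turn about the tool's z in rad. A call has 1 to 8 rows; each row is the pose to reach, as a shift and turn from the pose commanded when the call began, along the tool's axes at that moment; what a row does not reach only later rows make up. A row lasts 1/10 s, in which the tool goes at most 50 mm and 8.59 degrees, less where a joint would pass 70% of its speed; a pose out of reach is approached as far as the arm can. A call with a gripper value outside its range is refused whole. The fingers move at their own pace and stop on an object; "newtons" is the grip in N (left out, the last holds). Time passes only in rows, so rows that repeat a pose let the fingers close. It gives the time, the measured TCP pose, the force, the opening and the grip force at its end, in the units of the state.
- arm.get_obs(): the state, without advancing time (a new reading comes with each control period).
- arm.grab_frame(name): name is "side" or "top" or "wrist"; returns a dict with "color" (480x640x3 uint8, red, green, blue), "z_map" (480x640 float32, m along the optical axis (not along the pixel's ray), 0 where there is no reading), "fx", "fy", "cx", "cy" (pixels), "R" (3x3) and "t" (3): a world point X has camera coordinates R X + t; the wrist camera has in their place "tool_from_camera" (4x4, takes a point from camera to tool coordinates, whose origin is the TCP and whose axes are the flange's). Camera axes: x right, y down, z forward; pixel columns grow to the right and rows downward; lengths in m; the calibration is good to about 2 mm. A picture is of the moment at which its call begins: read the wrist's pose just before it.
- arm.job_done(): hands the job in; it is judged then, once.
Trained networks look in the newest picture that a camera, given by its name, has taken for a name from the list of things; names that differ only in an ending like _2 or _b are one class to them, and where a whole thing is asked for, a point or a joint stands for the part that bears it (a point fixed in the world has none). Each returns a list of dicts, best first, with "score" (0 to 1); they miss things now and then, are a little off and sometimes report something else, mostly with a low value. They report only what shows in the picture. A call takes as long as a camera call. They do not tell look-alikes from the thing itself.
- arm.silhouettes(camera, label): "mask" (480x640 bool, what is visible of it) and "extent" ([centre column, centre row, width, height] in pixels, round what is visible of it).
The state is a dict: "t": time; "q": joint angles; "qd": joint speeds; "joint_efforts": joint torques, N m; "ee_pos": TCP position; "ee_rot": TCP orientation; "wrist_force": force on the tool from outside, world axes, zero at the start; "wrist_torque": the same for the moment, N m; "grip_width": opening from 0.0 (shut) to 1.0 (fully open); "finger_force": force on a finger pad.
Only numpy, scipy, OpenCV 4.12 (cv2) and the standard library are available. Lean on these libraries where they do the work, as an engineer would, in place of code of your own. Each camera call takes 0.05 s, during which the arm holds its last target. There are 200 camera calls.

## Task

Pack the steel kit tray for the finger-prick ward round: put the lancet carton, the slide mailer, the cover-glass box and the smallest dropper bottle each into the tray insert whose pocket is made for it, lying flat on the pocket floor (the bottle standing upright) and let go. The bigger dropper bottle of red stain and the flat red sachet are for staining at the bench: leave them where they are.

Things in the scene. Friction and masses are not known exactly. Their poses are not given: they have to be found in the camera images.
- lancet_box: lancet carton, plain box 38 (its x) x 62 (its y) x 34 mm high, 50 g, the tallest of the boxes, white with a red top; origin at the centre of its underside, z up. Take it across its 38 mm. Goes in insert_oblong.
- slide_mailer: slide mailer, thin flat white plastic case 34 (its x) x 84 (its y) x 8 mm high, 30 g; origin at the centre of its underside. Take it across its 34 mm, at the middle, with the fingertips near the surface below it. Goes in insert_long.
- cover_glass_box: cover-glass box, small square white box 36 x 36 x 16 mm high, 30 g; origin at the centre of its underside, x and y along its sides. Goes in insert_square, any side first.
- small_bottle: the smallest dropper bottle, yellowish, 93 mm high: round body 28 mm in diameter to 50 mm height, then a black cap 17 mm in diameter and a rubber teat; 55 g. Origin at the centre of its underside, z up its axis. Goes upright in insert_round.
- large_bottle: look-alike that stays on the bench: dropper bottle of red stain, round body 36 mm in diameter, 109 mm high. Origin at the centre of its underside. Do not move it.
- sachet: look-alike that stays on the bench: flat red sachet of buffer salts, 36 (its x) x 60 (its y) x 6 mm, much thinner than the carton. Origin at the centre of its underside. Do not move it.
- insert_long: grey plastic insert (black pocket floor) for the slide mailer: plate 106 (its x) x 76 (its y) mm, fixed in the steel tray; pocket 98 (along x) x 48 mm, solid shoulders 9 mm high over the pocket floor, the middle 52 mm of both long sides cut away. Origin at the centre of its underside; pocket floor 3 mm above it, 6 mm above the bench. The mailer's y side lies along the insert's x.
- insert_oblong: grey plastic insert (black pocket floor) for the lancet carton, plate as insert_long: pocket 76 (along its x) x 52 mm, walls 4 mm thick or more, 14 mm high over the pocket floor all round. Origin at the centre of its underside, pocket floor 3 mm above it. The carton's long y side lies along the insert's x.
- insert_square: grey plastic insert (black pocket floor) for the cover-glass box, plate as insert_long: square pocket 50 x 50 mm, walls 4 mm thick or more, 7 mm high over the pocket floor. Origin at the centre of its underside, pocket floor 3 mm above it. The inserts stand two by two in the tray in changing order, 108 mm apart along their x, 78 along y; tray 252 x 164 mm, its lip 6 mm above the bench.
- insert_round: grey plastic insert (black pocket floor) for the small dropper bottle: plate as insert_long, with a square block 56 mm wide in its middle that has a round well of 42 mm diameter, rim 20 mm over the well's floor. Origin at the centre of its underside, well floor 3 mm above it. (To the right of the bench a carton stands on the fridge, its top 0.25 m above the bench.)
Things that resemble listed ones, but are neither listed nor needed, are in the scene too. Several things have the shape of the cover_glass_box; the one meant has the colours described above.

How it is judged:
By the outcome, as a careful person would: the job done as asked, in the order asked, and still so for the second after the job is handed in, with the robot touching nothing.
It also fails if it takes over 102 s, if anything falls off the work surface, if the arm or the gripper's body presses on something with over 40 N, if the wrist force passes 120 N, or if a joint passes its speed limit or range.

## Working session

There is one attempt and no reset: what is moved stays moved. The work goes in short steps, Python scripts to look and compute and a tool call to move; the robot and the scene stay as the last step left them, time stands still between calls to the robot, and variables do not carry over. Pictures are saved under pics/ and viewed, at most 14 in all, crops included, and the job is handed in when it is done.

Besides the shell and the picture viewer there is one more tool, called as name(argument=value, ...) on one line, values as JSON. move_arm: Moves the arm, as the interface text tells. Its arguments: {"type":"object","properties":{"increments":{"type":"array"},"newtons":{"type":"number"}},"required":["increments"]}

```bash
ls; mkdir -p pics; cat > h.py <<'E'
import numpy as np, cv2
from station import arm
def pts(f,mask=None):
    z=f["z_map"]; v,u=np.nonzero((z>0)&(mask if mask is not None else True))
    d=z[v,u]; c=np.stack([(u-f["cx"])/f["fx"]*d,(v-f["cy"])/f["fy"]*d,d],1)
    return (c-np.asarray(f["t"]))@np.asarray(f["R"]),u,v
NAMES=["lancet_box","slide_mailer","cover_glass_box","small_bottle","large_bottle","sachet","insert_long","insert_oblong","insert_square","insert_round"]
E
python3 - <<'E'
from h import *
o=arm.get_obs(); print(o)
for cam in ["top","side"]:
    f=arm.grab_frame(cam); cv2.imwrite(f"pics/{cam}0.png",f["color"][...,::-1])
    for n in NAMES:
        for r in arm.silhouettes(cam,n):
            if r["score"]<.2: continue
            p,u,v=pts(f,r["mask"])
            if len(p)<20: continue
            zt=np.percentile(p[:,2],90); q=p[abs(p[:,2]-zt)<.006]
            (c,s,a)=cv2.minAreaRect((q[:,:2]*1000).astype(np.float32))
            print(cam,n,round(r["score"],2),np.round(r["extent"]).astype(int),"ztop",round(zt*1000),"med",np.round(np.median(p,0)*1000),"rect",np.round(c),np.round(s),round(a))
E
```

```text
pics
{'t': 0.0, 'q': array([66.06728486, 18.43976849, -4.01641643, 83.17621803,  1.29401161,
       78.54175924, -3.25916635]), 'qd': array([-0.03620366, -0.00019814,  0.03192634,  0.00398668,  0.06353047,
        0.00425335, -0.06524541]), 'joint_efforts': array([-1.35085952e-04, -4.93588758e+01, -3.82439978e-01, -3.14330113e+01,
        1.29914487e-02,  1.15302709e-02, -1.52017140e-06]), 'ee_pos': array([ 0.27174644, -0.58980715,  0.20680411]), 'ee_rot': array([-1.79887450e+02,  4.62915207e-03,  2.47439747e+01]), 'wrist_force': array([ 0.36940474, -1.18728078,  0.33680424]), 'wrist_torque': array([ 2.46782280e-05, -3.07703386e-02, -2.37953844e-02]), 'finger_force': 0.0, 'grip_width': 0.9989286511729611}
top lancet_box 0.74 [231 204  41  45] ztop 36 med [603. 359.  34.] rect [606. 361.] [63. 37.] 46
top slide_mailer 0.62 [317 324  50  39] ztop 11 med [390. 205.   8.] rect [390. 205.] [34. 84.] 32
top cover_glass_box 0.97 [344 226  20  21] ztop 18 med [566. 157.  16.] rect [567. 157.] [36. 36.] 85
top cover_glass_box 0.97 [343 167  26  23] ztop 18 med [673. 158.  16.] rect [675. 157.
[... 1611 characters left out ...]
 16
side cover_glass_box 0.62 [269 201  14  11] ztop 18 med [406. 431.  15.] rect [401. 442.] [30. 41.] 22
side small_bottle 0.93 [261 209  12  45] ztop 81 med [384. 340.  37.] rect [383. 343.] [ 7. 12.] 79
side large_bottle 0.56 [398 222  17  46] ztop 88 med [661. 227.  48.] rect [663. 235.] [16. 19.] 80
side sachet 0.62 [306 215  16  12] ztop 7 med [485. 359.   6.] rect [485. 360.] [36. 57.] 22
side insert_long 0.68 [390 299  65  36] ztop 15 med [605.  50.   7.] rect [603.  47.] [106.  74.] 2
side insert_square 0.77 [344 340  73  49] ztop 14 med [499. -41.  12.] rect [500. -36.] [107.  82.] 4
side insert_round 0.73 [333 306  64  36] ztop 26 med [494.  34.  14.] rect [496.  40.] [57. 58.] 2
```

```bash
python3 - <<'E'
import cv2
a=cv2.imread("pics/top0.png"); cv2.imwrite("pics/top0c.png",cv2.resize(a[130:380,130:500],(800,540),interpolation=cv2.INTER_CUBIC))
E
```

```text
(no output)
```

View pics/top0c.png

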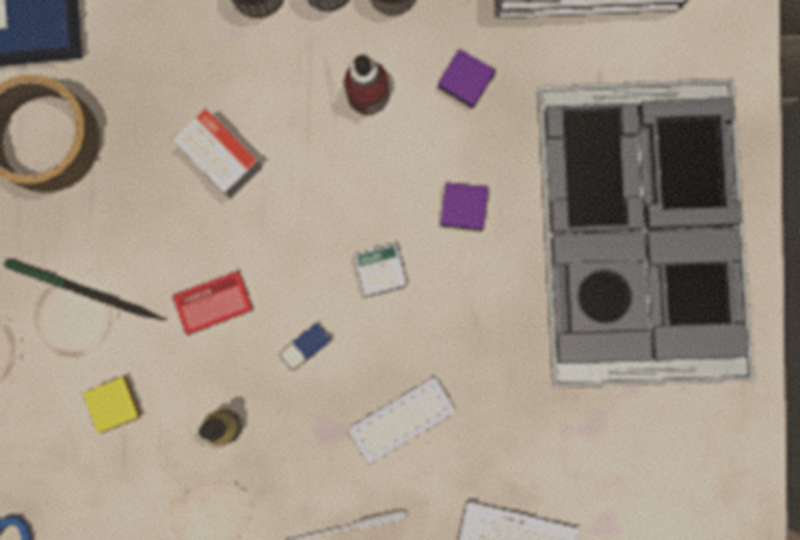

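View pics/side0.png

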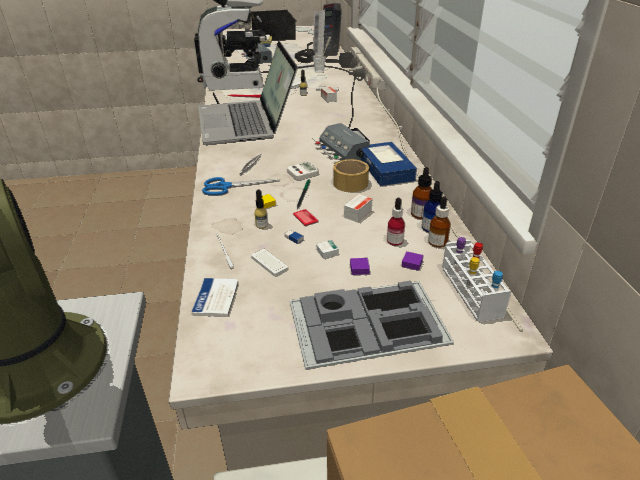

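View pics/top0.png

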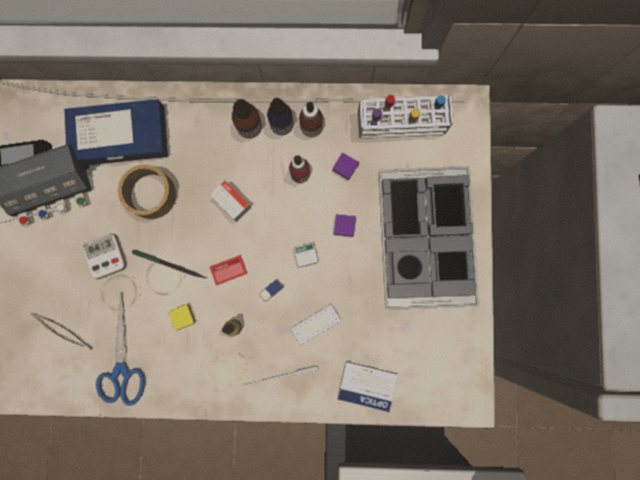

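The top view shows the tray at the right, about (430,237). The white box with the green stripe at (305,255) is the right cover-glass box, since the others are purple or yellow. The lancet carton is at (230,200), the mailer at (317,324), the small bottle at (233,326), and the red bottle and sachet stay where they are. The side view shows the fridge carton at lower right.

```bash
cat >> h.py <<'E'
def yawof(q):  # long-axis rect of xy points (mm): centre, (long,short), yaw of long axis mod 180
    b=cv2.boxPoints(cv2.minAreaRect((q*1000).astype(np.float32))); e=b[1]-b[0]; g=b[2]-b[1]
    l,s=(e,g) if np.hypot(*e)>=np.hypot(*g) else (g,e)
    return np.round(b.mean(0),1),np.round([np.hypot(*l),np.hypot(*s)],1),round(np.degrees(np.arctan2(l[1],l[0]))%180,1)
def go(x,y,z,yaw,o=None):  # tool-axes move (cm, rad) from the measured pose
    o=o or arm.get_obs(); p=o["ee_pos"]; a=np.radians(o["ee_rot"][2]); d=np.array([x,y,z])/1000-p
    t=(yaw-o["ee_rot"][2]+180)%360-180
    print("t",round(o["t"],2),"pos",np.round(p*1000,1),"rot",np.round(o["ee_rot"],1),"q",np.round(o["q"]),"-> linear",np.round([100*(d[0]*np.cos(a)+d[1]*np.sin(a)),100*(d[0]*np.sin(a)-d[1]*np.cos(a)),-100*d[2]],2),"twist",round(-np.radians(t),3))
def look(cam,n,tol=.006,lo=.2):
    o=arm.get_obs(); f=arm.grab_frame(cam)
    if cam=="wrist":
        from scipy.spatial.transform import Rotation as Ro
        M=np.eye(4);M[:3,:3]=Ro.from_euler("xyz",o["ee_rot"],degrees=True).as_matrix();M[:3,3]=o["ee_pos"]
        M=np.linalg.inv(M@np.asarray(f["tool_from_camera"])); f["R"],f["t"]=M[:3,:3],M[:3,3]
    for m in [n] if isinstance(n,str) else n:
      for r in arm.silhouettes(cam,m):
        if r["score"]<lo: continue
        p,u,v=pts(f,r["mask"])
        if len(p)<20: continue
        zt=np.percentile(p[:,2],95); q=p[abs(p[:,2]-zt)<tol]
        print(m,round(r["score"],2),np.round(r["extent"]).astype(int),"ztop",round(zt*1000,1),*yawof(q[:,:2]))
    return f
E
python3 - <<'E'
from h import *
f=look("top",NAMES,lo=.6)
f=arm.grab_frame("side"); p,u,v=pts(f); q=p[(p[:,1]<-.15)&(p[:,2]>.15)&(p[:,2]<.3)]
print("carton",np.percentile(q,[1,50,99],axis=0))
go(272,-590,400,24.7); go(606,361,250,46); go(606,361,250,136)
E
```

```text
lancet_box 0.87 [232 203  40  42] ztop 36.3 [605.9 361.2] [61.8 37.5] 46.1
slide_mailer 0.86 [315 325  48  40] ztop 11.4 [390.  205.3] [83.8 33.6] 121.9
cover_glass_box 0.9 [304 257  26  23] ztop 18.3 [512.6 225. ] [36.3 35.7] 15.1
cover_glass_box 0.79 [179 318  25  25] ztop 18.4 [397.9 442.3] [36.6 36.2] 113.5
small_bottle 0.67 [231 328  23  14] ztop 91.0 [382.5 349.7] [11.9 11.1] 91.1
large_bottle 0.87 [301 170  24  29] ztop 105.7 [660.9 238.9] [11.7 10.5] 112.8
sachet 0.63 [230 272  37  28] ztop 8.3 [483.2 364.4] [59.3 35.6] 111.5
insert_long 0.96 [405 210  44  62] ztop 15.8 [601.1  49.7] [107.  76.] 3.2
insert_oblong 0.74 [450 207  50  62] ztop 21.6 [605.4 -26.3] [106.3  78.8] 3.2
insert_square 0.62 [451 265  53  63] ztop 15.2 [498. -34.] [106.   76.3] 3.4
insert_round 0.86 [406 269  49  63] ztop 27.1 [493.4  43.5] [56.3 56.1] 93.5
insert_round 0.68 [232 328  21  18] ztop 90.8 [382.5 348.8] [11.2 10. ] 0.4
carton [[ 0.42383492 -0.44411525  0.15821517]
 [ 0.57563179 -0.39285344  0.25766877]
 [ 0.84141148 -0.15491442  0.26990496]]
t 1.7 pos [ 272.  -590.4  208. ] rot [180.    0.   24.7] q [66. 18. -4. 83.  1. 79. -3.] -> linear [ 1.00e-02 -3.00e-02 -1.92e+01] twist 0.001
t 1.7 pos [ 272.  -590.4  208. ] rot [180.    0.   24.7] q [66. 18. -4. 83.  1. 79. -3.] -> linear [ 70.15 -72.43  -4.2 ] twist -0.371
t 1.7 pos [ 272.  -590.4  208. ] rot [180.    0.   24.7] q [66. 18. -4. 83.  1. 79. -3.] -> linear [ 70.15 -72.43  -4.2 ] twist -1.942
```

move_arm(increments=[{"claw":-1,"linear":[0,0,-5],"twist":0},{"claw":-1,"linear":[0,0,-10],"twist":0},{"claw":-1,"linear":[0,0,-15],"twist":0},{"claw":-1,"linear":[0,0,-19],"twist":0},{"claw":-1,"linear":[3.5,-3.6,-19],"twist":0},{"claw":-1,"linear":[7,-7.2,-19],"twist":0},{"claw":-1,"linear":[10.5,-10.8,-19],"twist":0},{"claw":-1,"linear":[14,-14.5,-19],"twist":0}], newtons=40)

```text
t: 2.5
ee_pos: [0.3385, -0.3996, 0.398]
ee_rot: [180.0, -0.0, 24.7]
wrist_force: [1.0, -0.3, 0.1]
grip_width: 0.999
finger_force: 0.0
```

move_arm(increments=[{"claw":-1,"linear":[28,-29,0],"twist":0},{"claw":-1,"linear":[28,-29,0],"twist":0},{"claw":-1,"linear":[28,-29,0],"twist":0},{"claw":-1,"linear":[28,-29,0],"twist":0},{"claw":-1,"linear":[28,-29,0],"twist":0},{"claw":-1,"linear":[28,-29,0],"twist":0},{"claw":-1,"linear":[28,-29,0],"twist":0},{"claw":-1,"linear":[28,-29,0],"twist":0}])

```text
t: 3.3
ee_pos: [0.4701, -0.0218, 0.3983]
ee_rot: [179.9, -0.0, 24.7]
wrist_force: [0.1, -0.7, -0.3]
grip_width: 1.004
finger_force: 0.0
```

move_arm(increments=[{"claw":-1,"linear":[28,-29,10],"twist":-0.37},{"claw":-1,"linear":[28,-29,10],"twist":-0.37},{"claw":-1,"linear":[28,-29,10],"twist":-0.37},{"claw":-1,"linear":[28,-29,10],"twist":-0.37},{"claw":-1,"linear":[28,-29,10],"twist":-0.37},{"claw":-1,"linear":[28,-29,10],"twist":-0.37},{"claw":-1,"linear":[28,-29,10],"twist":-0.37},{"claw":-1,"linear":[28,-29,10],"twist":-0.37}])

```text
t: 4.1
ee_pos: [0.5988, 0.344, 0.3008]
ee_rot: [180.0, 0.0, 45.9]
wrist_force: [1.2, -0.1, 0.7]
grip_width: 1.004
finger_force: 0.0
```

```bash
python3 - <<'E'
from h import *
f=look("wrist",["lancet_box","sachet","large_bottle"]); cv2.imwrite("pics/w1.png",f["color"][...,::-1])
go(606,361,150,46)
E
```

```text
lancet_box 0.9 [313 169  38  59] ztop 36.4 [606.7 362.7] [61.2 37.9] 46.3
sachet 0.93 [237 236  60  45] ztop 7.8 [483.  364.8] [60.1 37.9] 111.5
large_bottle 0.65 [431 215  46  46] ztop 106.9 [662.  241.5] [11.9  9.5] 19.3
t 4.3 pos [597.1 344.2 299.8] rot [-1.799e+02  1.000e-01  4.610e+01] q [ -1.  29. -49.  66.  21.  93. -89.] -> linear [ 1.83 -0.53 14.98] twist 0.002
```

View pics/w1.png

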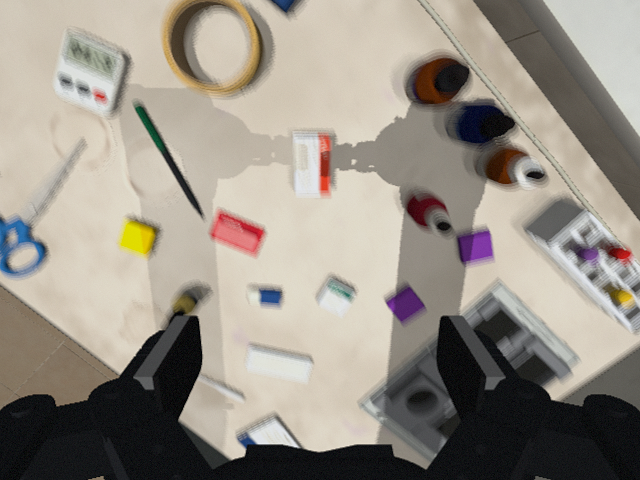

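The wrist view shows the carton at (313,165), square to the fingers and agreeing with the top camera. I'll descend partway and then check the pose.

move_arm(increments=[{"claw":-1,"linear":[1.9,-0.6,5],"twist":0},{"claw":-1,"linear":[1.9,-0.6,10],"twist":0},{"claw":-1,"linear":[1.9,-0.6,15],"twist":0},{"claw":-1,"linear":[1.9,-0.6,20],"twist":0},{"claw":-1,"linear":[1.9,-0.6,22],"twist":0},{"claw":-1,"linear":[1.9,-0.6,22],"twist":0}])

```text
t: 4.9
ee_pos: [0.6062, 0.3556, 0.0783]
ee_rot: [180.0, 0.4, 45.8]
wrist_force: [0.4, -0.6, 0.4]
grip_width: 0.997
finger_force: 0.0
```

```bash
python3 - <<'E'
from h import *
go(606.3,361.9,14,46.2)
look("wrist","lancet_box")
go(606.3,361.9,14,46.2)
E
```

```text
t 4.9 pos [606.2 355.6  78.3] rot [180.    0.4  45.8] q [ -2.  37. -45.  82.  27.  73. -94.] -> linear [ 0.46 -0.43  6.43] twist -0.008
lancet_box 0.9 [312 244  73 117] ztop 36.2 [606.4 362.1] [62.6 38.3] 45.6
t 5.0 pos [608.4 359.   83.7] rot [ 1.799e+02 -1.000e-01  4.580e+01] q [ -2.  37. -45.  81.  27.  73. -94.] -> linear [ 0.06 -0.35  6.97] twist -0.007
```

move_arm(increments=[{"claw":-1,"linear":[0.1,-0.35,3],"twist":0},{"claw":-1,"linear":[0.1,-0.35,5.5],"twist":0},{"claw":-1,"linear":[0.1,-0.35,6.6],"twist":0},{"claw":-1,"linear":[0.1,-0.35,6.6],"twist":0},{"claw":-1,"linear":[0.1,-0.35,6.6],"twist":0},{"claw":-1,"linear":[0.1,-0.35,6.6],"twist":0}])

```text
t: 5.6
ee_pos: [0.6063, 0.3644, 0.018]
ee_rot: [179.9, -0.2, 45.9]
wrist_force: [0.1, 0.2, 1.2]
grip_width: 1.001
finger_force: 0.0
```

move_arm(increments=[{"claw":-1,"linear":[0,0,0.2],"twist":0},{"claw":1,"linear":[0,0,0.2],"twist":0},{"claw":1,"linear":[0,0,0.2],"twist":0},{"claw":1,"linear":[0,0,0.2],"twist":0},{"claw":1,"linear":[0,0,0.2],"twist":0},{"claw":1,"linear":[0,0,0.2],"twist":0},{"claw":1,"linear":[0,0,0.2],"twist":0},{"claw":1,"linear":[0,0,0.2],"twist":0}], newtons=40)

```text
t: 6.4
ee_pos: [0.605, 0.3635, 0.0135]
ee_rot: [180.0, 0.0, 45.9]
wrist_force: [-0.1, 0.1, 0.0]
grip_width: -0.003
finger_force: 0.0
```

```bash
python3 - <<'E'
from h import *
f=look("wrist","lancet_box"); cv2.imwrite("pics/w2.png",f["color"][...,::-1]); o=arm.get_obs(); print(o["ee_pos"],o["grip_width"],o["finger_force"])
look("top","lancet_box");look("side","lancet_box")
E
```

```text
lancet_box 0.83 [329 293  98 141] ztop 36.1 [609.6 365.2] [54.1 38. ] 46.3
[0.60497251 0.36356673 0.01355939] -0.004858068115234249 0.0
lancet_box 0.62 [357 210  32  27] ztop 35.6 [607.3 358.4] [65.7 40. ] 44.1
```

View pics/w2.png

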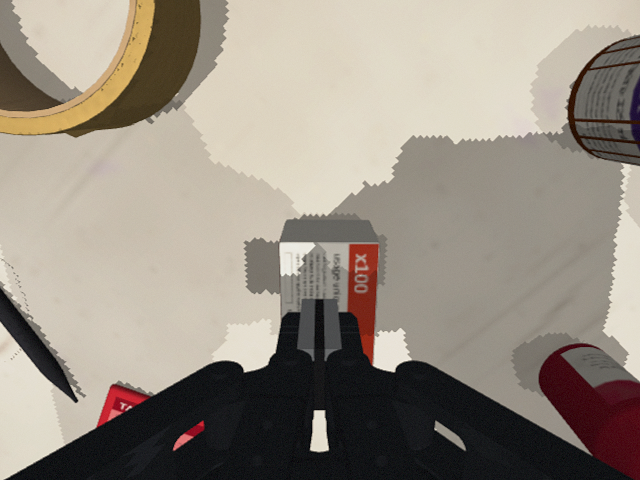

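```bash
python3 - <<'E'
from h import *
f=arm.grab_frame("side"); im=f["color"][150:250,290:430,::-1]; cv2.imwrite("pics/s2.png",cv2.resize(im,(800,571),interpolation=cv2.INTER_CUBIC))
w=arm.grab_frame("wrist"); T=np.asarray(w["tool_from_camera"]); print(np.round(T,4))
for (u,v) in [(305,320),(320,310),(335,320),(320,340),(350,340),(330,260),(365,260),(370,340)]:
    d=w["z_map"][v,u]; print((u,v),np.round((T@[ (u-w["cx"])/w["fx"]*d,(v-w["cy"])/w["fy"]*d,d,1])[:3]*1000,1))
E
```

```text
[[-1.000e-04 -9.524e-01 -3.049e-01  7.780e-02]
 [ 1.000e+00 -2.000e-04  3.000e-04 -1.400e-03]
 [-3.000e-04 -3.049e-01  9.524e-01 -1.670e-01]
 [ 0.000e+00  0.000e+00  0.000e+00  1.000e+00]]
(305, 320) [ 11.1  -6.  -45.4]
(320, 310) [ 10.  -1. -36.]
(335, 320) [ 11.2   4.  -45.6]
(320, 340) [ 11.   -1.  -57.6]
(350, 340) [  6.8   8.7 -50.7]
(330, 260) [ 23.4   2.9 -21.1]
(365, 260) [ 23.7  16.1 -21.9]
(370, 340) [-11.1  19.4 -21.4]
```

View pics/s2.png

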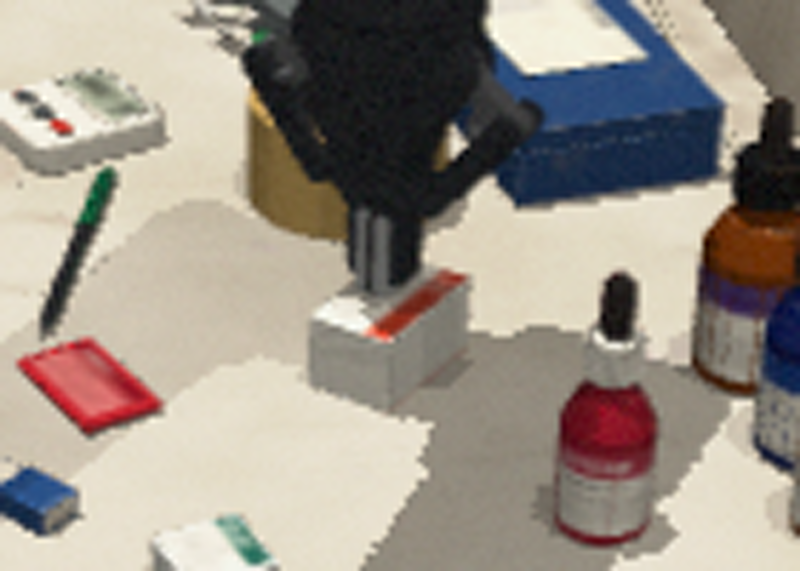

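The side and wrist views show the shut fingertips just above the carton's top, at about (375,285) in the crop. The real tips therefore sit about 24 mm behind the reported TCP. I'll lift and measure this at several openings.

move_arm(increments=[{"claw":1,"linear":[0,0,-4],"twist":0},{"claw":1,"linear":[0,0,-8],"twist":0},{"claw":1,"linear":[0,0,-8],"twist":0},{"claw":1,"linear":[0,0,-8],"twist":0}])

```text
t: 7.2
ee_pos: [0.6056, 0.3642, 0.0951]
ee_rot: [179.9, -0.1, 45.9]
wrist_force: [-0.2, 0.9, -0.5]
grip_width: 0.005
finger_force: 0.0
```

```bash
cat >> h.py <<'E'
def tips():
    w=arm.grab_frame("wrist"); T=np.asarray(w["tool_from_camera"]); w["R"]=T[:3,:3].T; w["t"]=-T[:3,:3].T@T[:3,3]
    p,u,v=pts(w); q=p[(abs(p[:,0])<14)&(abs(p[:,1])<60)&(p[:,2]<0)&(p[:,2]>-60)]
    o=arm.get_obs()
    for s in (-1,1):
        k=q[(s*q[:,1]>0)&(s*q[:,1]<60)]; k=k[k[:,2]>k[:,2].max()-.012]
        print("tipz",np.round(np.percentile(k[:,2],[98,100])*1000,1),"y",np.round(np.percentile(k[:,1],[2,98])*1000,1),"x",np.round(np.percentile(k[:,0],[2,98])*1000,1),len(k))
    print(o["grip_width"],o["ee_pos"])
E
python3 -c "
from h import *
print(arm.grip_depth); tips(); look('top','lancet_box')"
```

```text
0.0187
tipz [-28.7 -27.5] y [-14.5  -0.3] x [ 6.3 11.2] 511
tipz [-0.3 -0. ] y [109.8 129.4] x [-52.3  91.7] 2781
-0.002228879400705152 [0.60492093 0.3633279  0.09343196]
lancet_box 0.49 [452 266  54  63] ztop 15.1 [498.8 -34.3] [107.8  76.5] 3.3
```

move_arm(increments=[{"claw":0,"linear":[0,0,0],"twist":0},{"claw":0,"linear":[0,0,0],"twist":0},{"claw":0,"linear":[0,0,0],"twist":0},{"claw":0,"linear":[0,0,0],"twist":0}])

```text
t: 7.75
ee_pos: [0.6049, 0.3635, 0.0933]
ee_rot: [-180.0, 0.0, 45.9]
wrist_force: [-0.3, -0.9, 0.8]
grip_width: 0.5
finger_force: 0.0
```

```bash
python3 -c "
from h import *
tips()"
```

```text
tipz [-27.1 -25.7] y [-35.2 -22.7] x [-9.7 11.1] 505
tipz [-0.3 -0. ] y [109.6 128.8] x [-50.6  92.6] 2657
0.5005186065073723 [0.60491178 0.3635567  0.09337328]
```

move_arm(increments=[{"claw":-1,"linear":[0,0,0],"twist":0},{"claw":-1,"linear":[0,0,0],"twist":0},{"claw":-1,"linear":[0,0,0],"twist":0},{"claw":-1,"linear":[0,0,0],"twist":0}])

```text
t: 8.2
ee_pos: [0.605, 0.3636, 0.0936]
ee_rot: [180.0, -0.0, 45.9]
wrist_force: [0.3, -0.0, -0.9]
grip_width: 1.001
finger_force: 0.0
```

```bash
python3 -c "
from h import *
tips();look('wrist','lancet_box')"
```

```text
tipz [-37.9 -36.8] y [-56.  -43.9] x [-10.5  11.1] 869
tipz [-0.3 -0. ] y [109.6 129.1] x [-50.1  92.5] 2596
0.9978581510903268 [0.60500485 0.36353625 0.0935894 ]
lancet_box 0.95 [326 242  67 108] ztop 36.1 [606.6 362.3] [62.2 38.2] 45.5
```

move_arm(increments=[{"claw":-1,"linear":[0,0.15,4],"twist":0},{"claw":-1,"linear":[0,0.15,7],"twist":0},{"claw":-1,"linear":[0,0.15,9],"twist":0},{"claw":-1,"linear":[0,0.15,10.1],"twist":0},{"claw":-1,"linear":[0,0.15,10.1],"twist":0},{"claw":-1,"linear":[0,0.15,10.1],"twist":0}])

```text
t: 8.95
ee_pos: [0.6067, 0.3633, -0.0062]
ee_rot: [180.0, -0.1, 45.9]
wrist_force: [-0.2, -0.1, 1.3]
grip_width: 1.005
finger_force: 0.0
```

move_arm(increments=[{"claw":1,"linear":[0,0,0],"twist":0},{"claw":1,"linear":[0,0,0],"twist":0},{"claw":1,"linear":[0,0,0],"twist":0},{"claw":1,"linear":[0,0,0],"twist":0},{"claw":1,"linear":[0,0,0],"twist":0},{"claw":1,"linear":[0,0,0],"twist":0}], newtons=40)

```text
t: 9.55
ee_pos: [0.6067, 0.3629, -0.0064]
ee_rot: [180.0, -0.1, 45.9]
wrist_force: [-0.2, 0.5, 5.3]
grip_width: 0.431
finger_force: 42.6
```

move_arm(increments=[{"claw":1,"linear":[0,0,-2],"twist":0},{"claw":1,"linear":[0,0,-6],"twist":0},{"claw":1,"linear":[0,0,-10],"twist":0},{"claw":1,"linear":[0,0,-14],"twist":0},{"claw":1,"linear":[0,0,-18],"twist":0}])

```text
t: 10.05
ee_pos: [0.6056, 0.3624, 0.1749]
ee_rot: [-180.0, 0.0, 46.0]
wrist_force: [0.2, 0.0, 0.0]
grip_width: 0.436
finger_force: 42.0
```

move_arm(increments=[{"claw":1,"linear":[-3,2.9,0],"twist":0.1},{"claw":1,"linear":[-6.5,6.3,0],"twist":0.2},{"claw":1,"linear":[-10,9.7,0],"twist":0.3},{"claw":1,"linear":[-13.5,13,0],"twist":0.4},{"claw":1,"linear":[-17,16.4,0],"twist":0.5},{"claw":1,"linear":[-20.5,19.8,0],"twist":0.6},{"claw":1,"linear":[-24,23.2,0],"twist":0.7},{"claw":1,"linear":[-26.5,25.6,0],"twist":0.745}])

```text
t: 10.85
ee_pos: [0.6052, -0.0103, 0.1733]
ee_rot: [179.9, 0.0, 2.9]
wrist_force: [0.4, -0.0, -0.5]
grip_width: 0.438
finger_force: 42.0
```

```bash
python3 - <<'E'
from h import *
look("wrist","insert_oblong"); f=look("wrist",["insert_oblong","insert_long","insert_square","lancet_box"],lo=.4)
cv2.imwrite("pics/w3.png",f["color"][...,::-1])
o=arm.get_obs(); print(o["grip_width"],o["finger_force"]); go(606,-27.3,60,3.3)
E
```

```text
insert_oblong 0.87 [343 207 102 128] ztop 21.6 [606.9 -27.8] [105.6  76. ] 3.4
insert_oblong 0.94 [337 206 103 129] ztop 21.6 [606.9 -27.8] [105.7  76. ] 3.4
insert_long 0.9 [237 205 104 132] ztop 16.3 [601.1  49.9] [108.4  75.9] 3.2
insert_square 0.54 [377 286   5  26] ztop 15.0 [539.3 -67.7] [25.1  3.1] 1.7
lancet_box 0.83 [318 327 117 184] ztop 215.4 [604.2 -13.3] [62.7 38.4] 2.5
0.4376563652689467 41.99747979640961
t 11.2 pos [605.6  -3.4 173. ] rot [-179.9   -0.     3.5] q [ 29.  18. -38.  91.  11.  75. -97.] -> linear [-0.1   2.39 11.3 ] twist 0.003
```

View pics/w3.png

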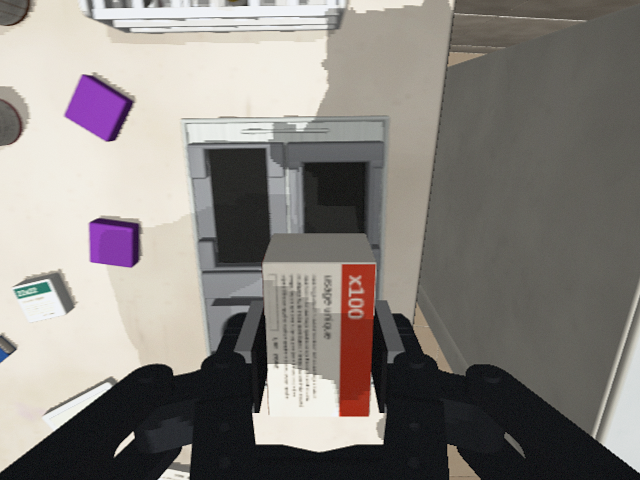

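The wrist view shows the carton firmly held with its stripe to the right, and the oblong pocket just ahead at (335,205) with its top at 606.9,-27.8. I'll move over it and check.

move_arm(increments=[{"claw":1,"linear":[0.2,1.2,4],"twist":0},{"claw":1,"linear":[0.2,2.4,7.5],"twist":0},{"claw":1,"linear":[0.2,2.4,10],"twist":0},{"claw":1,"linear":[0.2,2.4,11],"twist":0},{"claw":1,"linear":[0.2,2.4,11],"twist":0},{"claw":1,"linear":[0.2,2.4,11],"twist":0},{"claw":1,"linear":[0.2,2.4,11],"twist":0}])

```text
t: 11.9
ee_pos: [0.6105, -0.029, 0.0645]
ee_rot: [180.0, -0.2, 3.3]
wrist_force: [0.5, 0.6, -1.1]
grip_width: 0.43
finger_force: 42.0
```

```bash
python3 - <<'E'
from h import *
go(606.9,-27.8,-1,3.4)
f=look("wrist",["insert_oblong","lancet_box"],lo=.4)
go(606.9,-27.8,-1,3.4)
E
```

```text
t 11.9 pos [610.5 -29.   64.5] rot [180.   -0.2   3.3] q [ 29.  24. -35.  97.  15.  64. -98.] -> linear [-0.36 -0.14  6.55] twist -0.001
insert_oblong 0.86 [320 232 147 134] ztop 21.7 [636.3 -26.2] [76.2 46.8] 93.4
lancet_box 0.84 [318 325 116 186] ztop 107.0 [609.1 -28. ] [63.  38.3] 3.2
t 12.05 pos [610.  -29.7  63.9] rot [ 1.8e+02 -1.0e-01  3.3e+00] q [ 29.  24. -35.  97.  15.  63. -98.] -> linear [-0.29 -0.2   6.49] twist -0.002
```

move_arm(increments=[{"claw":1,"linear":[-0.2,0,2.5],"twist":0},{"claw":1,"linear":[-0.2,0,4.5],"twist":0},{"claw":1,"linear":[-0.2,0,5.7],"twist":0},{"claw":1,"linear":[-0.2,0,6.2],"twist":0},{"claw":1,"linear":[-0.2,0,6.3],"twist":0},{"claw":1,"linear":[-0.2,0,6.3],"twist":0},{"claw":1,"linear":[-0.2,0,6.3],"twist":0}])

```text
t: 12.75
ee_pos: [0.6078, -0.0299, 0.0004]
ee_rot: [180.0, -0.1, 3.3]
wrist_force: [-0.1, -0.7, -0.0]
grip_width: 0.435
finger_force: 42.0
```

move_arm(increments=[{"claw":-0.3,"linear":[0,0,0],"twist":0},{"claw":-0.3,"linear":[0,0,0],"twist":0},{"claw":-0.3,"linear":[0,0,0],"twist":0},{"claw":-0.3,"linear":[0,0,-2],"twist":0},{"claw":-0.3,"linear":[0,0,-5],"twist":0},{"claw":-0.3,"linear":[0,0,-9],"twist":0},{"claw":-0.3,"linear":[0,0,-13],"twist":0},{"claw":-0.3,"linear":[0,0,-17],"twist":0}])

```text
t: 13.55
ee_pos: [0.6069, -0.0298, 0.1712]
ee_rot: [180.0, -0.0, 3.3]
wrist_force: [1.2, -0.9, 0.3]
grip_width: 0.644
finger_force: 0.0
```

move_arm(increments=[{"claw":-1,"linear":[-2,-2.5,0],"twist":-0.14},{"claw":-1,"linear":[-5,-6,0],"twist":-0.28},{"claw":-1,"linear":[-8,-10,0],"twist":-0.42},{"claw":-1,"linear":[-11,-13.5,0],"twist":-0.56},{"claw":-1,"linear":[-14,-17,0],"twist":-0.7},{"claw":-1,"linear":[-16.5,-20,0],"twist":-0.84},{"claw":-1,"linear":[-18.5,-22.5,0],"twist":-0.98},{"claw":-1,"linear":[-20,-24.5,0],"twist":-1.1}])

```text
t: 14.35
ee_pos: [0.3919, 0.2049, 0.1697]
ee_rot: [179.9, 0.0, 66.7]
wrist_force: [1.6, 0.2, -0.2]
grip_width: 1.0
finger_force: 0.0
```

move_arm(increments=[{"claw":-1,"linear":[0,0,0],"twist":-0.14},{"claw":-1,"linear":[0,0,0],"twist":-0.28},{"claw":-1,"linear":[0,0,0],"twist":-0.42},{"claw":-1,"linear":[0,0,0],"twist":-0.56},{"claw":-1,"linear":[0,0,0],"twist":-0.7},{"claw":-1,"linear":[0,0,0],"twist":-0.84},{"claw":-1,"linear":[0,0,0],"twist":-0.97},{"claw":-1,"linear":[0,0,0],"twist":-0.97}])

```text
t: 15.15
ee_pos: [0.3934, 0.2035, 0.1697]
ee_rot: [180.0, 0.0, 121.9]
wrist_force: [0.7, -0.3, -0.4]
grip_width: 1.0
finger_force: 0.0
```

```bash
python3 - <<'E'
from h import *
look("top",["lancet_box","insert_oblong"]);look("side",["lancet_box"])
look("wrist",["slide_mailer"])
go(390.5,206,20,122)
E
```

```text
lancet_box 0.82 [452 206  28  42] ztop 42.6 [605.3 -28.7] [62.1 39.1] 3.2
lancet_box 0.3 [450 206  51  57] ztop 21.9 [605.5 -27.7] [105.9  76.3] 3.6
insert_oblong 0.57 [449 207  52  59] ztop 21.9 [605.5 -28. ] [106.   76.3] 3.2
slide_mailer 0.71 [318 204  47 100] ztop 10.9 [390.2 205.1] [84.1 33.9] 121.7
t 15.5 pos [393.5 203.3 169.6] rot [-180.     0.   121.8] q [ 21.  -6. -49. 112.  -5.  72.   6.] -> linear [ 0.39 -0.11 14.96] twist -0.004
```

move_arm(increments=[{"claw":-0.25,"linear":[0.3,-0.2,4],"twist":0},{"claw":-0.25,"linear":[0.3,-0.2,8],"twist":0},{"claw":-0.25,"linear":[0.3,-0.2,12],"twist":0},{"claw":-0.25,"linear":[0.3,-0.2,14],"twist":0},{"claw":-0.25,"linear":[0.3,-0.2,14],"twist":0},{"claw":-0.25,"linear":[0.3,-0.2,14],"twist":0}])

```text
t: 16.1
ee_pos: [0.3904, 0.2052, 0.03]
ee_rot: [-180.0, -0.0, 121.8]
wrist_force: [-0.1, 0.6, 0.4]
grip_width: 0.626
finger_force: 0.0
```

```bash
python3 - <<'E'
from h import *
look("wrist",["slide_mailer"]); go(390.2,205.1,-20,121.8); tips()
E
```

```text
slide_mailer 0.75 [319 272  71 158] ztop 10.7 [390.2 205.1] [84.3 34. ] 122.1
t 16.2 pos [391.6 205.4  31.1] rot [179.9   0.  121.8] q [ 19.   7. -51. 121.   7.  54.  -5.] -> linear [ 0.05 -0.14  5.11] twist 0.001
tipz [-29.  -27.4] y [-39.8 -27.3] x [-8.5 12.8] 564
tipz [-0.2 -0. ] y [58.7 74.3] x [113.  116.5] 539
0.6236859571735107 [0.3916944  0.2053343  0.03111742]
```

move_arm(increments=[{"claw":-0.25,"linear":[0,-0.1,2.5],"twist":0},{"claw":-0.25,"linear":[0,-0.1,4],"twist":0},{"claw":-0.25,"linear":[0,-0.1,5],"twist":0},{"claw":-0.25,"linear":[0,-0.1,5.3],"twist":0},{"claw":-0.25,"linear":[0,-0.1,5.3],"twist":0},{"claw":-0.25,"linear":[0,-0.1,5.3],"twist":0}])

```text
t: 16.85
ee_pos: [0.3902, 0.2046, -0.0226]
ee_rot: [179.9, 0.0, 121.9]
wrist_force: [0.1, -0.1, 0.4]
grip_width: 0.625
finger_force: 0.0
```

move_arm(increments=[{"claw":1,"linear":[0,0,0],"twist":0},{"claw":1,"linear":[0,0,0],"twist":0},{"claw":1,"linear":[0,0,0],"twist":0},{"claw":1,"linear":[0,0,0],"twist":0}], newtons=30)

```text
t: 17.25
ee_pos: [0.3901, 0.2045, -0.0226]
ee_rot: [179.9, 0.0, 121.8]
wrist_force: [-1.0, -0.9, 5.8]
grip_width: 0.387
finger_force: 30.2
```

move_arm(increments=[{"claw":1,"linear":[0,0,-1],"twist":0},{"claw":1,"linear":[0,0,-3],"twist":0},{"claw":1,"linear":[0,0,-6],"twist":0},{"claw":1,"linear":[0,0,-9],"twist":0},{"claw":1,"linear":[0,0,-12],"twist":0},{"claw":1,"linear":[0,0,-13],"twist":0}])

```text
t: 17.85
ee_pos: [0.3911, 0.2052, 0.1098]
ee_rot: [179.7, 0.1, 121.9]
wrist_force: [0.3, 0.3, -0.0]
grip_width: 0.387
finger_force: 30.1
```

move_arm(increments=[{"claw":1,"linear":[-2,0.8,0],"twist":0.14},{"claw":1,"linear":[-5,2,0],"twist":0.28},{"claw":1,"linear":[-8,3.2,0],"twist":0.42},{"claw":1,"linear":[-11.5,4.6,0],"twist":0.56},{"claw":1,"linear":[-15,6,0],"twist":0.7},{"claw":1,"linear":[-18.5,7.4,0],"twist":0.84},{"claw":1,"linear":[-22,8.8,0],"twist":0.98},{"claw":1,"linear":[-24.3,9.8,0],"twist":1.1}])

```text
t: 18.65
ee_pos: [0.6022, 0.0468, 0.1055]
ee_rot: [-180.0, 0.1, 58.4]
wrist_force: [0.1, 1.0, -0.8]
grip_width: 0.384
finger_force: 30.1
```

move_arm(increments=[{"claw":1,"linear":[0,0,0],"twist":0.14},{"claw":1,"linear":[0,0,0],"twist":0.28},{"claw":1,"linear":[0,0,0],"twist":0.42},{"claw":1,"linear":[0,0,0],"twist":0.56},{"claw":1,"linear":[0,0,0],"twist":0.7},{"claw":1,"linear":[0,0,0],"twist":0.84},{"claw":1,"linear":[0,0,0],"twist":0.965},{"claw":1,"linear":[0,0,0],"twist":0.965}])

```text
t: 19.45
ee_pos: [0.6003, 0.0497, 0.106]
ee_rot: [180.0, 0.1, 3.5]
wrist_force: [-0.7, -0.2, -0.2]
grip_width: 0.385
finger_force: 30.1
```

```bash
python3 - <<'E'
from h import *
go(601.3,49.8,-16,3.3)
f=look("wrist",["insert_long","slide_mailer"]); cv2.imwrite("pics/w4.png",f["color"][...,::-1])
o=arm.get_obs(); print(o["grip_width"],o["finger_force"]); go(601.3,49.8,-16,3.3)
E
```

```text
t 19.45 pos [600.3  49.7 106. ] rot [1.8e+02 1.0e-01 3.5e+00] q [  16.   19.  -28.   96.   10.   67. -101.] -> linear [ 1.00e-01 -1.00e-02  1.22e+01] twist 0.004
insert_long 0.93 [320 221 125 155] ztop 16.4 [603.5  50.2] [103.4  76.1] 3.2
slide_mailer 0.83 [320 319  95 202] ztop 139.1 [598.1  50.5] [84.9 34.2] 3.3
0.3841067978769753 30.082274079322815
t 19.6 pos [600.6  49.7 106.2] rot [-180.     0.     3.7] q [  16.   19.  -29.   96.   10.   67. -101.] -> linear [ 0.07 -0.   12.22] twist 0.007
```

View pics/w4.png

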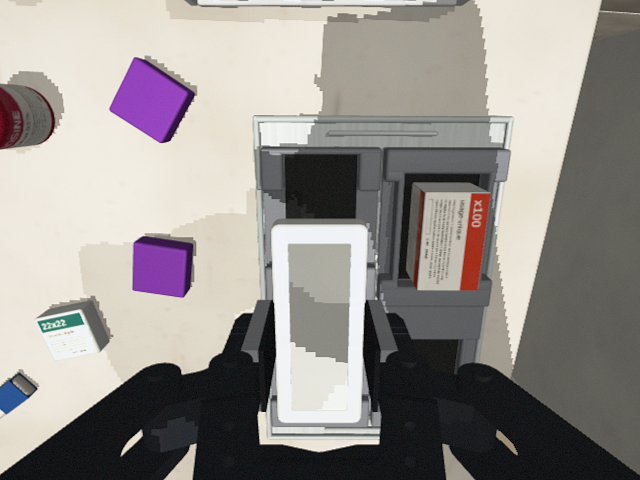

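The wrist view shows the mailer level and square over the long pocket, about 3 mm short in x. The carton lies flat in its own pocket at (450,240).

move_arm(increments=[{"claw":1,"linear":[0.3,0,4],"twist":0},{"claw":1,"linear":[0.3,0,7.5],"twist":0},{"claw":1,"linear":[0.3,0,10],"twist":0},{"claw":1,"linear":[0.3,0,11.5],"twist":0},{"claw":1,"linear":[0.3,0,12],"twist":0},{"claw":1,"linear":[0.3,0,12.2],"twist":0},{"claw":1,"linear":[0.3,0,12.2],"twist":0},{"claw":1,"linear":[0.3,0,12.2],"twist":0}])

```text
t: 20.4
ee_pos: [0.6051, 0.05, -0.014]
ee_rot: [180.0, -0.1, 3.6]
wrist_force: [0.0, -1.0, 0.2]
grip_width: 0.382
finger_force: 30.1
```

move_arm(increments=[{"claw":1,"linear":[0,0,0.15],"twist":0},{"claw":-0.1,"linear":[0,0,0.15],"twist":0},{"claw":-0.1,"linear":[0,0,0.15],"twist":0},{"claw":-0.1,"linear":[0,0,0.15],"twist":0},{"claw":-0.1,"linear":[0,0,-2],"twist":0},{"claw":-0.1,"linear":[0,0,-6],"twist":0},{"claw":-0.1,"linear":[0,0,-10],"twist":0},{"claw":-0.1,"linear":[0,0,-14],"twist":0}])

```text
t: 21.2
ee_pos: [0.6036, 0.0499, 0.126]
ee_rot: [180.0, 0.0, 3.6]
wrist_force: [0.3, 0.3, 0.3]
grip_width: 0.551
finger_force: 0.0
```

move_arm(increments=[{"claw":-1,"linear":[-2,-4,0],"twist":-0.1},{"claw":-1,"linear":[-4,-8,0],"twist":-0.2},{"claw":-1,"linear":[-6,-12.5,0],"twist":-0.2},{"claw":-1,"linear":[-7.5,-16.5,0],"twist":-0.2},{"claw":-1,"linear":[-8,-18,0],"twist":-0.2},{"claw":-0.4,"linear":[-8,-18,0],"twist":-0.2},{"claw":-0.4,"linear":[-8,-18,0],"twist":-0.2}])

```text
t: 21.9
ee_pos: [0.5133, 0.2237, 0.1246]
ee_rot: [179.9, -0.0, 15.0]
wrist_force: [0.1, 0.2, 0.4]
grip_width: 0.703
finger_force: 0.0
```

```bash
python3 - <<'E'
from h import *
look("top",["slide_mailer","insert_long","lancet_box"],lo=.5)
look("wrist",["cover_glass_box"],lo=.4)
go(513,225.5,-15,15.1)
E
```

```text
slide_mailer 0.57 [405 208  23  45] ztop 17.4 [601.7  50.7] [84.3 34.5] 3.5
insert_long 0.85 [406 209  47  63] ztop 16.5 [601.1  49.5] [106.1  76.4] 3.3
lancet_box 0.58 [452 205  30  42] ztop 42.3 [605.3 -28.9] [62.7 38.8] 3.1
cover_glass_box 0.93 [491  26  87  47] ztop 18.2 [663.8 155. ] [48.4 24.5] 103.8
cover_glass_box 0.89 [ 18 293  37  52] ztop 17.8 [402.2 434.1] [36.5 19.9] 21.1
cover_glass_box 0.78 [316 223  51  56] ztop 18.2 [513.6 225.4] [36. 36.] 105.6
cover_glass_box 0.75 [432 176  78  70] ztop 18.2 [567.5 157.5] [36.6 36. ] 84.0
cover_glass_box 0.47 [543 303 146 146] ztop 27.3 [494.1  44. ] [58.1 57. ] 93.3
t 22.2 pos [513.5 223.2 124.4] rot [180.    0.   14.9] q [   6.   14.  -37.  101.    9.   68. -108.] -> linear [ 1.000e-02 -2.300e-01  1.394e+01] twist -0.004
```

move_arm(increments=[{"claw":-0.4,"linear":[0,-0.2,4],"twist":0},{"claw":-0.4,"linear":[0,-0.2,8],"twist":0},{"claw":-0.4,"linear":[0,-0.2,11],"twist":0},{"claw":-0.4,"linear":[0,-0.2,13],"twist":0},{"claw":-0.4,"linear":[0,-0.2,13.9],"twist":0},{"claw":-0.4,"linear":[0,-0.2,13.9],"twist":0},{"claw":-0.4,"linear":[0,-0.2,13.9],"twist":0}])

```text
t: 22.9
ee_pos: [0.5133, 0.2267, -0.0135]
ee_rot: [-180.0, -0.1, 15.0]
wrist_force: [-0.2, -0.5, 0.5]
grip_width: 0.698
finger_force: 0.0
```

move_arm(increments=[{"claw":1,"linear":[0,0,0],"twist":0},{"claw":1,"linear":[0,0,0],"twist":0},{"claw":1,"linear":[0,0,0],"twist":0},{"claw":1,"linear":[0,0,0],"twist":0},{"claw":1,"linear":[0,0,0],"twist":0}], newtons=30)

```text
t: 23.4
ee_pos: [0.5136, 0.2268, -0.0129]
ee_rot: [180.0, -0.1, 15.0]
wrist_force: [-0.0, -1.7, 6.5]
grip_width: 0.407
finger_force: 30.2
```

move_arm(increments=[{"claw":1,"linear":[0,0,-2],"twist":0},{"claw":1,"linear":[0,0,-5],"twist":0},{"claw":1,"linear":[0,0,-9],"twist":0},{"claw":1,"linear":[0,0,-12],"twist":0}])

```text
t: 23.8
ee_pos: [0.5127, 0.2268, 0.1078]
ee_rot: [-180.0, -0.1, 15.0]
wrist_force: [1.1, -0.2, -1.0]
grip_width: 0.405
finger_force: 30.3
```

move_arm(increments=[{"claw":1,"linear":[-1.2,3.5,0],"twist":0.1},{"claw":1,"linear":[-2.7,8,0],"twist":0.2},{"claw":1,"linear":[-4.2,12.5,0],"twist":0.2},{"claw":1,"linear":[-5.7,17,0],"twist":0.205},{"claw":1,"linear":[-7.2,21.5,0],"twist":0.205},{"claw":1,"linear":[-8.2,24.8,0],"twist":0.205},{"claw":1,"linear":[-8.2,24.8,0],"twist":0.205},{"claw":1,"linear":[-8.2,24.8,0],"twist":0.205}])

```text
t: 24.6
ee_pos: [0.4973, -0.0349, 0.1057]
ee_rot: [-180.0, -0.0, 3.1]
wrist_force: [0.2, 0.6, 0.2]
grip_width: 0.406
finger_force: 30.3
```

```bash
python3 - <<'E'
from h import *
go(498.7,-33.8,-6.5,3.3)
f=look("wrist",["insert_square","cover_glass_box","insert_round"],lo=.3); cv2.imwrite("pics/w5.png",f["color"][...,::-1])
o=arm.get_obs(); print(o["grip_width"],o["finger_force"]); go(498.7,-33.8,-6.5,3.3)
E
```

```text
t 24.6 pos [497.3 -34.9 105.7] rot [-180.    -0.     3.1] q [ 26.   6. -26. 111.   3.  64. -88.] -> linear [ 0.15 -0.1  11.22] twist -0.003
insert_square 0.63 [320 224 120 154] ztop 14.7 [499.9 -34.1] [103.9  76. ] 3.2
cover_glass_box 0.84 [ 27 107  54  69] ztop 18.2 [566.8 149.4] [36.7 23.1] 171.7
cover_glass_box 0.73 [318 316  98  98] ztop 136.5 [496.8 -33.9] [37.3 35.5] 3.7
insert_round 0.98 [199 228 132 157] ztop 27.4 [494.3  43.8] [56.9 56.8] 93.0
0.4055897520187032 30.256054401397705
t 24.8 pos [497.5 -32.6 105.7] rot [-180.    -0.     3.4] q [ 26.   6. -26. 111.   3.  64. -88.] -> linear [ 0.12  0.12 11.22] twist 0.002
```

View pics/w5.png

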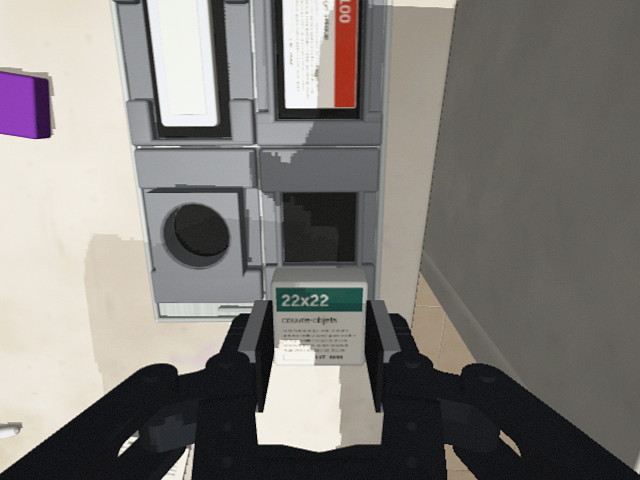

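The wrist view shows the cover-glass box (green label) held square above the square pocket at (320,228). The round well is at (196,236), and the mailer and carton lie flat in their pockets.

move_arm(increments=[{"claw":1,"linear":[0.2,0,4],"twist":0},{"claw":1,"linear":[0.2,0,7.5],"twist":0},{"claw":1,"linear":[0.2,0,9.5],"twist":0},{"claw":1,"linear":[0.2,0,10.8],"twist":0},{"claw":1,"linear":[0.2,0,11.2],"twist":0},{"claw":1,"linear":[0.2,0,11.2],"twist":0},{"claw":1,"linear":[0.2,0,11.2],"twist":0}])

```text
t: 25.5
ee_pos: [0.5005, -0.0338, -0.0055]
ee_rot: [180.0, -0.1, 3.3]
wrist_force: [-0.6, 0.1, -1.3]
grip_width: 0.411
finger_force: 30.3
```

move_arm(increments=[{"claw":1,"linear":[0,0,0.1],"twist":0},{"claw":-0.15,"linear":[0,0,0.1],"twist":0},{"claw":-0.15,"linear":[0,0,0.1],"twist":0},{"claw":-0.15,"linear":[0,0,0.1],"twist":0},{"claw":-0.15,"linear":[0,0,-3],"twist":0},{"claw":-0.15,"linear":[0,0,-8],"twist":0},{"claw":-0.15,"linear":[0,0,-13],"twist":0},{"claw":-0.15,"linear":[0,0,-18],"twist":0}])

```text
t: 26.3
ee_pos: [0.4989, -0.0341, 0.1755]
ee_rot: [180.0, -0.0, 3.3]
wrist_force: [0.9, -0.1, -0.7]
grip_width: 0.576
finger_force: 0.0
```

move_arm(increments=[{"claw":-1,"linear":[-1.1,-4.5,-1],"twist":-0.1},{"claw":-1,"linear":[-2.3,-9.3,-2],"twist":-0.2},{"claw":-1,"linear":[-3.5,-14,-2],"twist":-0.3},{"claw":-1,"linear":[-4.7,-19,-2],"twist":-0.4},{"claw":-1,"linear":[-5.9,-23.8,-2],"twist":-0.5},{"claw":-1,"linear":[-7.1,-28.5,-2],"twist":-0.6},{"claw":-1,"linear":[-8.3,-33.3,-2],"twist":-0.7},{"claw":-1,"linear":[-9.3,-37,-2],"twist":-0.73}])

```text
t: 27.1
ee_pos: [0.3839, 0.3329, 0.1941]
ee_rot: [180.0, -0.1, 45.4]
wrist_force: [1.1, 0.3, 0.1]
grip_width: 1.002
finger_force: 0.0
```

move_arm(increments=[{"claw":-1,"linear":[0,0,0],"twist":0},{"claw":-1,"linear":[0,0,0],"twist":0}])

```text
t: 27.3
ee_pos: [0.385, 0.3305, 0.1935]
ee_rot: [180.0, 0.0, 45.2]
wrist_force: [0.4, -0.8, -0.4]
grip_width: 1.001
finger_force: 0.0
```

```bash
python3 - <<'E'
from h import *
look("top",["cover_glass_box","slide_mailer"],lo=.5)
f=look("wrist",["small_bottle"],lo=.4); cv2.imwrite("pics/w6.png",f["color"][...,::-1])
for r in arm.silhouettes("wrist","small_bottle")[:1]:
    p,u,v=pts(f,r["mask"])
    for lo,hi in [(60,75),(75,85),(85,100),(30,48)]:
        q=p[(p[:,2]*1000>lo)&(p[:,2]*1000<hi)]; 
        if len(q)>10: print(lo,hi,*yawof(q[:,:2]),len(q))
go(384,346,3,45)
E
```

```text
cover_glass_box 0.9 [344 167  27  29] ztop 18.3 [675. 157.] [36.4 36. ] 149.8
cover_glass_box 0.62 [451 267  27  18] ztop 24.8 [498.9 -33.3] [36.3 35.4] 92.3
cover_glass_box 0.59 [342 227  17  20] ztop 18.8 [565.6 157.1] [35.1 34.4] 84.9
slide_mailer 0.94 [406 209  24  45] ztop 17.1 [600.9  50.6] [82.7 34.7] 4.1
small_bottle 0.81 [298 196  31  47] ztop 93.1 [382.7 349.8] [12.  11.7] 1.9
60 75 [384.5 350.5] [17.  12.4] 114.8 173
75 85 [385.2 351.8] [12.7  6.6] 127.4 66
85 100 [382.6 349.8] [12.2 11.7] 44.6 273
30 48 [384.4 350.8] [27.8 24.1] 120.8 537
t 27.6 pos [386.3 328.7 193.5] rot [180.    0.   44.9] q [  4.   4. -49. 103.   3.  74. -91.] -> linear [ 1.06 -1.39 19.05] twist -0.001
```

View pics/w6.png

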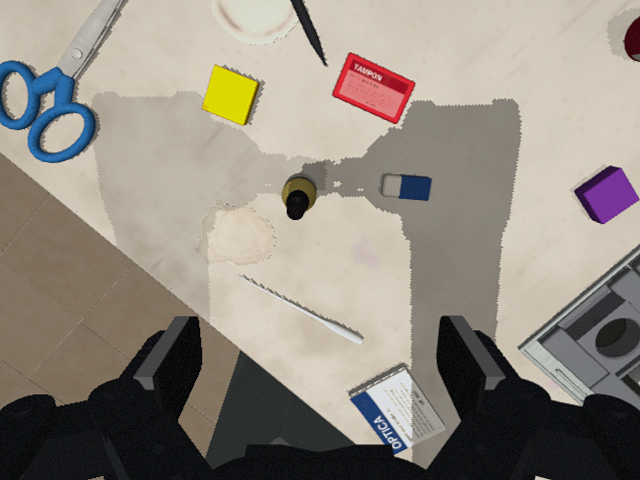

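The wrist view shows the small bottle standing at (298,195) and clear of neighbours on both finger sides. The eraser is at (405,187), so I'll use a moderate opening.

move_arm(increments=[{"claw":-0.4,"linear":[0.6,-0.8,0],"twist":0},{"claw":-0.4,"linear":[1.2,-1.6,0],"twist":0},{"claw":-0.4,"linear":[1.2,-1.6,3],"twist":0},{"claw":-0.4,"linear":[1.2,-1.6,6],"twist":0},{"claw":-0.4,"linear":[1.2,-1.6,6],"twist":0},{"claw":-0.4,"linear":[1.2,-1.6,6],"twist":0},{"claw":-0.4,"linear":[1.2,-1.6,6],"twist":0}])

```text
t: 28.3
ee_pos: [0.3833, 0.351, 0.1352]
ee_rot: [180.0, -0.1, 45.1]
wrist_force: [-0.1, 1.1, 0.4]
grip_width: 0.702
finger_force: 0.0
```

```bash
python3 - <<'E'
from h import *
go(382.8,349.7,5,45)
look("wrist",["small_bottle"],lo=.4);go(382.8,349.7,5,45)
E
```

```text
t 28.3 pos [383.3 351.  135.2] rot [ 1.80e+02 -1.00e-01  4.51e+01] q [  1.  10. -50. 106.   8.  68. -97.] -> linear [-0.12  0.06 13.02] twist 0.002
small_bottle 0.94 [320 237  39  66] ztop 92.8 [382.5 349.7] [12.3 12.3] 46.9
t 28.4 pos [383.5 350.7 135.2] rot [180.   -0.2  45.1] q [  1.  10. -50. 106.   8.  68. -97.] -> linear [-0.12  0.02 13.02] twist 0.001
```

move_arm(increments=[{"claw":-0.4,"linear":[-0.1,0,4],"twist":0},{"claw":-0.4,"linear":[-0.1,0,8],"twist":0},{"claw":-0.4,"linear":[-0.1,0,11],"twist":0},{"claw":-0.4,"linear":[-0.1,0,12.5],"twist":0},{"claw":-0.4,"linear":[-0.1,0,13],"twist":0},{"claw":-0.4,"linear":[-0.1,0,13],"twist":0},{"claw":-0.4,"linear":[-0.1,0,13],"twist":0}])

```text
t: 29.1
ee_pos: [0.3831, 0.3501, 0.0052]
ee_rot: [180.0, -0.2, 45.1]
wrist_force: [0.4, 0.8, 0.6]
grip_width: 0.7
finger_force: 0.0
```

move_arm(increments=[{"claw":1,"linear":[0,0,0],"twist":0},{"claw":1,"linear":[0,0,0],"twist":0},{"claw":1,"linear":[0,0,0],"twist":0},{"claw":1,"linear":[0,0,0],"twist":0},{"claw":1,"linear":[0,0,0],"twist":0},{"claw":1,"linear":[0,0,0],"twist":0}], newtons=30)

```text
t: 29.7
ee_pos: [0.3828, 0.3494, 0.0045]
ee_rot: [180.0, -0.1, 45.1]
wrist_force: [0.2, -0.8, 5.9]
grip_width: 0.313
finger_force: 29.4
```

move_arm(increments=[{"claw":1,"linear":[0,0,-1],"twist":0},{"claw":1,"linear":[0,0,-3],"twist":0},{"claw":1,"linear":[0,0,-6],"twist":0},{"claw":1,"linear":[0,0,-10],"twist":0},{"claw":1,"linear":[0,0,-12],"twist":0}])

```text
t: 30.2
ee_pos: [0.3825, 0.3503, 0.1269]
ee_rot: [180.0, -0.2, 45.1]
wrist_force: [0.3, -0.2, -1.0]
grip_width: 0.316
finger_force: 29.7
```

move_arm(increments=[{"claw":1,"linear":[-1.2,2.5,0],"twist":0},{"claw":1,"linear":[-3,6.4,0],"twist":0},{"claw":1,"linear":[-5,10.7,0],"twist":0},{"claw":1,"linear":[-7,15,0],"twist":0},{"claw":1,"linear":[-9,19.3,0],"twist":0},{"claw":1,"linear":[-11,23.6,0],"twist":0},{"claw":1,"linear":[-12.8,27.3,0],"twist":0},{"claw":1,"linear":[-13.8,29.5,0],"twist":0}])

```text
t: 31.0
ee_pos: [0.4939, 0.039, 0.1238]
ee_rot: [179.9, 0.0, 44.8]
wrist_force: [-0.1, -0.0, -0.4]
grip_width: 0.314
finger_force: 29.7
```

move_arm(increments=[{"claw":1,"linear":[0,0,0],"twist":0},{"claw":1,"linear":[0,0,0],"twist":0},{"claw":1,"linear":[0,0,0],"twist":0}])

```text
t: 31.3
ee_pos: [0.4929, 0.0445, 0.1237]
ee_rot: [-180.0, -0.0, 45.2]
wrist_force: [-0.6, -0.6, -0.1]
grip_width: 0.313
finger_force: 29.7
```

```bash
python3 - <<'E'
from h import *
go(494.2,43.8,11,45)
f=look("wrist",["insert_round","small_bottle"],lo=.4); cv2.imwrite("pics/w7.png",f["color"][...,::-1])
o=arm.get_obs(); print(o["grip_width"],o["finger_force"]); go(494.2,43.8,11,45)
E
```

```text
t 31.3 pos [492.9  44.5 123.7] rot [-180.    -0.    45.2] q [ 25.   5. -35. 110.   3.  66. -55.] -> linear [ 0.04  0.14 11.27] twist 0.004
insert_round 0.82 [324 211 173 157] ztop 27.4 [493.9  43.7] [56.5 56.5] 3.4
small_bottle 0.82 [319 356  68 190] ztop 211.1 [493.   47.7] [12.1  9.4] 132.8
0.3141921398065553 29.66812402009964
t 31.45 pos [493.1  44.3 123.7] rot [180.   -0.   45.2] q [ 25.   5. -35. 110.   3.  66. -55.] -> linear [ 0.04  0.11 11.27] twist 0.004
```

View pics/w7.png

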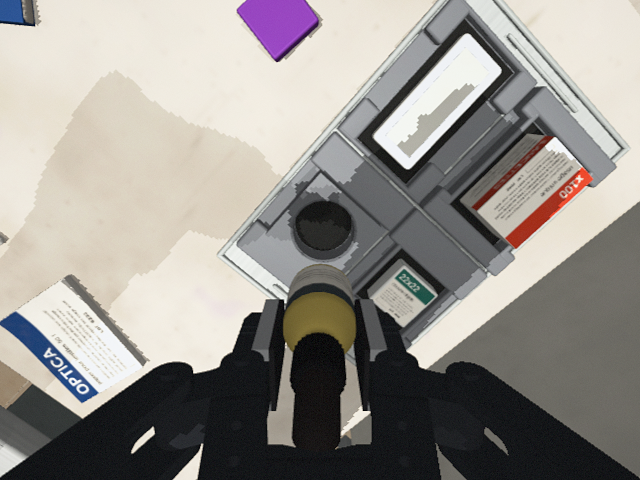

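The wrist view shows the bottle upright in the grip just over the well at (324,228), and all three boxes seated in their pockets. I'll lower it.

move_arm(increments=[{"claw":1,"linear":[0,0.1,3.5],"twist":0},{"claw":1,"linear":[0,0.1,6.5],"twist":0},{"claw":1,"linear":[0,0.1,9],"twist":0},{"claw":1,"linear":[0,0.1,10.5],"twist":0},{"claw":1,"linear":[0,0.1,11.1],"twist":0},{"claw":1,"linear":[0,0.1,11.2],"twist":0},{"claw":1,"linear":[0,0.1,11.2],"twist":0},{"claw":1,"linear":[0,0.1,11.2],"twist":0}])

```text
t: 32.25
ee_pos: [0.4952, 0.0423, 0.0127]
ee_rot: [179.9, -0.1, 45.1]
wrist_force: [-0.2, 0.3, 0.2]
grip_width: 0.313
finger_force: 29.7
```

move_arm(increments=[{"claw":1,"linear":[0,0,0.1],"twist":0},{"claw":1,"linear":[0,0,0.1],"twist":0},{"claw":-0.3,"linear":[0,0,0.1],"twist":0},{"claw":-0.3,"linear":[0,0,0.1],"twist":0},{"claw":-0.3,"linear":[0,0,0.1],"twist":0},{"claw":-0.3,"linear":[0,0,0],"twist":0},{"claw":-0.3,"linear":[0,0,-2],"twist":0},{"claw":-0.3,"linear":[0,0,-5],"twist":0}])

```text
t: 33.05
ee_pos: [0.4923, 0.0422, 0.0606]
ee_rot: [-179.8, 0.2, 45.1]
wrist_force: [0.1, 0.1, -0.1]
grip_width: 0.649
finger_force: 0.0
```

move_arm(increments=[{"claw":-0.3,"linear":[0,0,-5],"twist":0},{"claw":-0.3,"linear":[0,0,-10],"twist":0},{"claw":-0.3,"linear":[0,0,-15],"twist":0},{"claw":-0.3,"linear":[4,-5,-15],"twist":0},{"claw":-0.3,"linear":[8,-9,-15],"twist":0},{"claw":-0.3,"linear":[11,-13,-15],"twist":0},{"claw":-0.3,"linear":[11,-13,-15],"twist":0}])

```text
t: 33.75
ee_pos: [0.4779, 0.2179, 0.2123]
ee_rot: [-179.9, -0.1, 45.5]
wrist_force: [0.5, -0.9, -0.0]
grip_width: 0.651
finger_force: 0.0
```

```bash
python3 - <<'E'
from h import *
f=look("top",NAMES,lo=.5); g=arm.grab_frame("side")
cv2.imwrite("pics/end.png",np.hstack([cv2.resize(f["color"][150:320,200:490,::-1],(400,300)),cv2.resize(g["color"][180:380,240:506,::-1],(400,300))]))
E
```

```text
lancet_box 0.93 [451 205  28  42] ztop 42.3 [605.4 -28.9] [62.5 39.1] 3.5
slide_mailer 0.76 [404 208  24  42] ztop 17.2 [600.8  51. ] [82.1 33.9] 1.8
cover_glass_box 0.97 [452 269  22  19] ztop 24.5 [497.9 -32.9] [36.4 33.7] 92.6
cover_glass_box 0.91 [346 167  31  27] ztop 18.2 [675.  157.2] [36.2 36. ] 59.8
cover_glass_box 0.64 [180 320  28  26] ztop 18.3 [397.7 442.4] [36.7 36. ] 112.1
small_bottle 0.67 [409 269  21  11] ztop 97.8 [493.1  43. ] [11.3 10. ] 2.9
sachet 0.71 [218 276  14  18] ztop 8.3 [474.7 383.8] [36.3 19.7] 29.8
sachet 0.52 [408 267  48  60] ztop 27.5 [493.5  43.6] [56.5 56.1] 93.2
insert_long 0.9 [403 210  48  60] ztop 16.3 [601.2  49.8] [106.3  76.5] 3.1
insert_oblong 0.55 [448 207  49  62] ztop 22.3 [605.3 -26.1] [106.3  77.6] 3.0
insert_square 0.71 [451 265  47  61] ztop 15.4 [497.8 -33.7] [105.8  76.7] 3.0
insert_round 0.59 [407 266  49  61] ztop 27.3 [493.5  43.6] [56.5 56.1] 93.2
```

View pics/end.png

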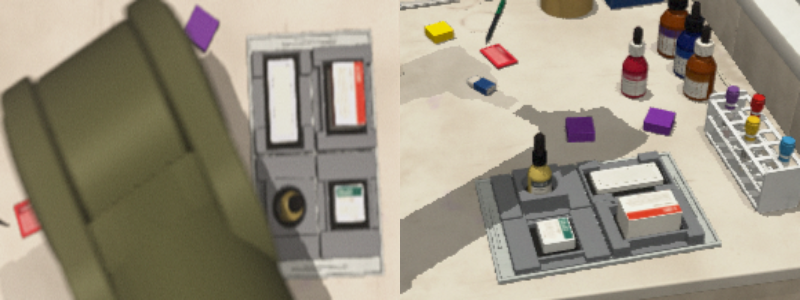

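The final views show all four items seated in their pockets with the bottle upright. The red bottle and the sachet have not moved, and the gripper is clear.

```bash
python3 -c "
from h import *
print(arm.job_done())"
```

```text
the job is handed in; nothing more can be done
None
```

The kit tray is packed and handed in at about 34 s: the lancet carton, slide mailer and cover-glass box lie flat in their inserts and the small dropper bottle stands upright in its well. The red stain bottle and the sachet stayed on the bench; one early carton grasp closed just above the carton without moving it and was redone.

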